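# Pack the tea box

### The arm

A 6-joint arm with a two-finger parallel gripper is mounted at the origin on the work surface. World frame = base frame: x ahead of the robot, y to its left, z up, the work surface at z = 0. Lengths are in m, angles in rad, forces in N, time in s.
With the tool pointing down it reaches from about 0.35 to 0.975 m from the base axis. Payload 4.9 kg.
Tool frame: the origin (TCP) lies midway between the tips of the shut fingers; the grasp point (between the pads) lies 19 mm behind it; z points along the fingers, y is the line along which they close (so a half turn about z gives the same grasp; the last joint's range is limited). The gripper opens to 85 mm and grips with 20 to 120 N. Pads are 22 mm wide; open, the fingers measure 114 mm over their backs; the gripper's body (76 mm by 85 mm) begins 54 mm behind the grasp point. The pads swing forward as they close: fully open they stand 13 mm farther back than shut.
Start: joints at [1.145, 0.053, 1.613, -0, 1.476, -0.119], TCP at [0.189, 0.596, 0.231] pointing down, gripper open.
Joint ranges: [-3.01, 3.01], [-1.01, 2.22], [0.06, 2.58], [-1.02, 4.17], [0.09, 2.62], [-3.14, 3.14]. Speed limits (rad/s): [2.57, 2.57, 3.14, 3.14, 3.14, 3.14].

### API

Orientations are given as a rotation vector (axis times angle).
In Python, from station import ctrl gives the robot as it stands. The module is installed in compiled form; this text tells all that it offers.
- The arm moves only by the shell command python3 -m handwheel 'ROWS' [OPENING] [FORCE]. ROWS is JSON, a list of rows, each a list of 2 entries, a list of its own where there are three numbers: the shift along the tool's x, y, z in cm, then the turn, a rotation vector about the tool's x, y, z in rad. In form: [[[tx, ty, tz], [ax, ay, az]], ...]. A call has 1 to 5 rows; each row is the pose to reach, as a shift and turn from the pose commanded when the call began, along the tool's axes at that moment; what a row does not reach only later rows make up. A row lasts 1/8 s, in which the tool goes at most 62.5 mm and 10.7 degrees, less where a joint would pass 70% of its speed; a pose out of reach is approached as far as the arm can. A call with a gripper value outside its range is refused whole. OPENING is the gripper's target within -1 to 1 (shut at 1, half-way at 0, fully open at -1), set as the call begins (- or left out, the last holds). The fingers move at their own pace and stop on an object; FORCE is the grip in N (left out, the last holds). Time passes only in rows, so rows that repeat a pose let the fingers close. It gives the time, the measured TCP pose, the force, the opening and the grip force at its end, in the units of the state.
- ctrl.get_obs(): the state, without advancing time (a new reading comes with each control period).
- ctrl.get_image(name): name is "scene" or "top" or "wrist"; returns the picture (420x560x3 uint8, blue, green, red); there is no depth.
- ctrl.calibration(name): a dict with "fx", "fy", "cx", "cy" (pixels), "k1" (the pictures are not rectified: a ray, as slopes to the right and down, at radius r is drawn at 1 + k1 r^2 times it, then the intrinsics apply), "R" (3x3) and "t" (3): a world point X has camera coordinates R X + t. Camera axes: x right, y down, z forward; pixel columns grow to the right and rows downward; lengths in m; the calibration is good to about 2 mm. A picture is of the moment at which its call begins: read the wrist's pose just before it. calibration takes no time and is no camera call; for the wrist camera it gives the pose at the moment of the call.
- ctrl.finish_job(): hands the job in; it is judged then, once.
Trained networks look in the newest picture that a camera, given by its name, has taken for a name from the list of things; names that differ only in an ending like _2 or _b are one class to them, and where a whole thing is asked for, a point or a joint stands for the part that bears it (a point fixed in the world has none). Each returns a list of dicts, best first, with "score" (0 to 1); they miss things now and then, are a little off and sometimes report something else, mostly with a low value. They report only what shows in the picture. A call takes as long as a camera call. They do not tell look-alikes from the thing itself.
- ctrl.look_for(camera, query): "position" ([column, row] in pixels, amid what is visible of it).
- ctrl.landmark_of(camera, query): "position" ([column, row] in pixels: a listed point, or the origin of a listed thing).
The state is a dict: "t": time; "q": joint angles; "dq": joint speeds; "effort": joint torques, N m; "tool_pos": TCP position; "tool_rot": TCP orientation; "contact_force": force on the tool from outside, world axes, zero at the start; "wrist_torque": the same for the moment, N m; "opening": finger opening in m; "grip_force": force on a finger pad.
Only numpy, scipy, OpenCV 4.12 (cv2) and the standard library are available. Lean on these libraries where they do the work, as an engineer would, in place of code of your own. Each camera call takes 0.05 s, during which the arm holds its last target. There are 200 camera calls.

### The job

Pack the smaller of the two cork-topped jars and the square steel tin into the free part of the open wooden tea box, side by side next to the pot that is already in it, both standing upright on the box's floor. Set them down rather than dropping them, and leave the larger jar where it stands.

Things in the scene. Friction and masses are not known exactly. Their poses are not given: they have to be found in the camera images.
- tea_box: Open wooden box, fixed, 236 (x) by 96 (y) by 45 mm high, walls and floor 8 mm. A round pot, 66 mm across, top 98 mm above the worktop, is fixed inside at x = +74, y = 0. Free inside: x -110 to +41, y -40 to +40 mm: room for jar and tin in a row along x, either order, about 12 mm per gap. Origin: centre of underside, on the worktop; x along the length to the pot, roughly away from the robot; z up.
- small_jar: The smaller cork-topped jar, to be packed: upright glass cylinder 58 mm across and straight-sided up to 74 mm, cork stopper 42 mm across on top, 104 mm high in all, about 0.3 kg. Origin: centre of the underside; z up along its axis.
- tin: Square steel tea tin with a lid, to be packed: upright, 56 by 56 mm and 92 mm high, about 0.2 kg; the lid (top 18 mm) is fixed and only 0.5 mm proud of the sides. Origin: centre of the underside; x and y square to its sides, z up.
- large_jar: The larger cork-topped jar, a bystander: 86 mm across, 125 mm high, glass with a cork stopper. Origin: centre of the underside; z up. A white mug, a flat trivet and a pink kettle also stand about and are not needed.
There are look-alikes about, which are no part of the job. What is shaped like the tin but purple is not meant.

How it is judged:
At the end, for the whole second after the job is handed in: The smaller jar and the tin stand in the free part of the box, at rest, upright within 8 degrees, undersides within 6 mm of its floor, axes at box x between -100 and 40 mm and within 30 mm of its centre line; the larger jar stands upright within 30 mm of where it began (x of small_jar in the frame of tea_box between -0.1 and 0.04 m and y of small_jar in the frame of tea_box between -0.03 and 0.03 m and z of small_jar in the frame of tea_box between 0 and 0.014 m and angle between each of small_jar, tin, large_jar's own z axis and vertical below 0.14 rad and linear speed of each of small_jar, tin below 0.02 m/s and x of tin in the frame of tea_box between -0.1 and 0.04 m and y of tin in the frame of tea_box between -0.03 and 0.03 m and z of tin in the frame of tea_box between 0 and 0.014 m and distance of large_jar from where it was at the start of the episode below 0.03 m); the robot touches nothing.
It fails at once if the small jar is dropped (moves faster than 0.8 m/s with no finger on it, a fall of about 3 cm) (contact force between small_jar and the fingers below 0.05 N and linear speed of small_jar above 0.8 m/s).
It fails at once if the tin is dropped (moves faster than 0.8 m/s with no finger on it, a fall of about 3 cm) (contact force between tin and the fingers below 0.05 N and linear speed of tin above 0.8 m/s).
It fails at once if the larger jar is moved by more than 30 mm or tipped (distance of large_jar from where it was at the start of the episode above 0.03 m or angle between large_jar's own z axis and vertical above 0.25 rad).
It also fails if it takes over 58 s, if anything falls off the work surface, if the arm or the gripper's body presses on something with over 40 N, if the wrist force passes 120 N, or if a joint passes its speed limit or range.

## Working session

There is one attempt and no reset: what is moved stays moved. The work goes in short steps, Python scripts to look and compute and a shell command to move; the robot and the scene stay as the last step left them, time stands still between calls to the robot, and variables do not carry over. Pictures are saved under pics/ and viewed, at most 12 in all, crops included, and the job is handed in when it is done.

```bash
mkdir -p pics; python3 - <<'E'
from station import ctrl
import cv2,numpy as np
for n in("scene","top"):
    im=ctrl.get_image(n); cv2.imwrite(f"pics/{n}0.png",im)
    for q in("tea_box","small_jar","tin","large_jar"):
        print(n,q,[(np.round(d["position"]).tolist(),round(d["score"],2)) for d in ctrl.landmark_of(n,q)[:3]])
    c=ctrl.calibration(n);print({k:np.round(v,4).tolist() for k,v in c.items()})
print(ctrl.get_obs())
E
```

```text
scene tea_box [([399.0, 212.0], 0.97)]
scene small_jar [([158.0, 309.0], 0.58)]
scene tin [([262.0, 224.0], 0.88), ([251.0, 171.0], 0.85), ([328.0, 259.0], 0.7)]
scene large_jar [([275.0, 326.0], 0.69)]
{'fx': 452.5979, 'fy': 452.5979, 'cx': 278.1804, 'cy': 213.0355, 'k1': -0.1257, 'R': [[0.5041, 0.8635, 0.0161], [0.7269, -0.4141, -0.5478], [-0.4664, 0.2879, -0.8364]], 't': [-0.2698, -0.3101, 0.9722]}
top tea_box [([167.0, 194.0], 0.96)]
top small_jar [([385.0, 211.0], 0.97)]
top tin [([264.0, 299.0], 0.73), ([251.0, 188.0], 0.72), ([282.0, 238.0], 0.57)]
top large_jar [([318.0, 161.0], 0.57)]
{'fx': 423.6732, 'fy': 423.6732, 'cx': 279.6232, 'cy': 211.6125, 'k1': -0.1333, 'R': [[-0.0044, -0.9995, 0.032], [-0.9845, -0.0013, -0.1756], [0.1756, -0.0323, -0.9839]], 't': [0.0183, 0.5079, 0.7358]}
{'t': 0.5, 'q': array([ 1.14498595e+00,  5.27429505e-02,  1.61293652e+00,  3.33757620e-05,
        1.47602452e+00, -1.19012004e-01]), 'dq': array([-0.00098014,  0.00050705, -0.00014857,  0.00141283,  0.00098411,
        0.00071867]), 'effort': array([-4.58583636e-04, -3.93208909e+01, -3.70032442e+01, -1.10352796e-04,
        1.27703348e-03,  4.04689700e-06]), 'tool_pos': array([0.18873605, 0.59577944, 0.23125508]), 'tool_rot': array([-4.80025398e-01, -3.10464019e+00,  1.54384206e-04]), 'contact_force': array([ 0.38944397, -0.31286645, -0.72100451]), 'wrist_torque': array([0.01010613, 0.00210831, 0.02227583]), 'grip_force': 0.0, 'opening': 0.085376059910789}
```

View pics/scene0.png

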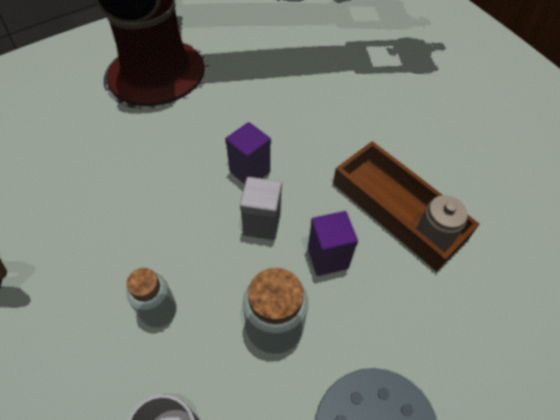

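View pics/top0.png

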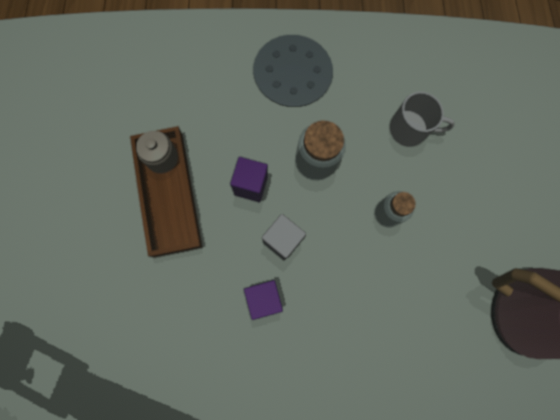

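The top view shows the box with rim corners near (132,135), (181,128), (200,246) and (150,255). The steel tin's lid is at (284,236), between two purple look-alikes. The small jar's cork is at (403,204) and the large jar's at (323,139).

```bash
cat > h.py <<'E'
import numpy as np,cv2
from station import ctrl
from scipy.spatial.transform import Rotation as Ro
def p2w(c,px,z):
    K=np.array([[c["fx"],0,c["cx"]],[0,c["fy"],c["cy"]],[0,0,1.]])
    u=cv2.undistortPoints(np.array(px,float).reshape(-1,1,2),K,np.array([c["k1"],0,0,0,0.]))[:,0]
    R=np.array(c["R"]);t=np.array(c["t"]);o=-R.T@t
    d=np.c_[u,np.ones(len(u))]@R
    return o+d*((z-o[2])/d[:,2])[:,None]
def w2p(c,X):
    Y=np.atleast_2d(X)@np.array(c["R"]).T+np.array(c["t"]);u=Y[:,:2]/Y[:,2:]
    u=u*(1+c["k1"]*(u**2).sum(1,keepdims=True))
    return u*[c["fx"],c["fy"]]+[c["cx"],c["cy"]]
def blob(m,near):
    n,l,s,cen=cv2.connectedComponentsWithStats(m.astype(np.uint8))
    i=l[near[1],near[0]]
    return (l==i).astype(np.uint8) if i else None
def delta(target,yaw=None):
    """shift (cm) in tool axes and turn, from measured pose; yaw = world angle of tool y axis wanted, tool down"""
    o=ctrl.get_obs();R=Ro.from_rotvec(o["tool_rot"])
    s=R.inv().apply(np.array(target)-o["tool_pos"])*100
    a=np.zeros(3)
    if yaw is not None:
        b=[]
        for k in(0,np.pi):
            y=np.array([np.cos(yaw+k),np.sin(yaw+k),0]);z=np.array([0,0,-1.])
            b.append((R.inv()*Ro.from_matrix(np.c_[np.cross(y,z),y,z])).as_rotvec())
        print("turns",np.round(b,3).tolist())
    print("shift",np.round(s,2).tolist())
E
python3 - <<'E'
from h import *
im=cv2.imread("pics/top0.png");c=ctrl.calibration("top")
hsv=cv2.cvtColor(im,cv2.COLOR_BGR2HSV)
print("lid hsv",hsv[237,284],hsv[300,330])
g=im.astype(int)
m=(abs(g[:,:,1]-g[:,:,2])<14)&(g[:,:,1]-g[:,:,2]<4)&(g.max(2)>110)
b=blob(m,(284,237))
r=cv2.minAreaRect(cv2.findContours(b,0,2)[0][0]);bp=cv2.boxPoints(r);w=p2w(c,bp,.092)
print("tin px",bp.round(1).tolist(),w.round(4).tolist(),"c",w.mean(0).round(4),[np.linalg.norm(w[i]-w[i-1]).round(4) for i in range(4)],np.degrees(np.arctan2(*(w[1]-w[0])[[1,0]])))
m=(hsv[:,:,0]<20)&(hsv[:,:,1]>90)
b=blob(m,(403,204));r=cv2.minEnclosingCircle(cv2.findContours(b,0,2)[0][0]);print("cork",r,p2w(c,[r[0]],.104))
b=blob(m,(323,139));r=cv2.minEnclosingCircle(cv2.findContours(b,0,2)[0][0]);print("Lcork",r,p2w(c,[r[0]],.125))
b=blob(m,(175,220))
r=cv2.minAreaRect(np.vstack([x for x in cv2.findContours(b,0,2)[0]]));print("box",cv2.boxPoints(r).round(1).tolist())
w=p2w(c,[(132,135),(181,128),(200,246),(150,255)],.045);print(w.round(4).tolist(),w.mean(0))
print("pot",p2w(c,[(152.5,144)],.098), "box0",p2w(c,[(167,194)],0))
s=ctrl.calibration("scene")
print("scene cork, box0, tin",p2w(s,[(144,282)],.104),p2w(s,[(399,212)],0),p2w(s,[(262,194)],.092))
cr=im[100:270,115:440];cv2.imwrite("pics/top0c.png",cv2.resize(cr,None,fx=2.4,fy=2.4,interpolation=2))
E
```

```text
lid hsv [ 84  10 124] [ 63  23 120]Traceback (most recent call last):
  File "<stdin>", line 8, in <module>
IndexError: tuple index out of range
```

```bash
cat > m1.py <<'E'
from h import *
im=cv2.imread("pics/top0.png");c=ctrl.calibration("top")
hsv=cv2.cvtColor(im,cv2.COLOR_BGR2HSV)
m=(cv2.blur(hsv[:,:,1],(3,3))<17)&(hsv[:,:,2]>105)
b=blob(m,(284,237));
r=cv2.minAreaRect(cv2.findContours(b,0,2)[0][0]);bp=cv2.boxPoints(r);w=p2w(c,bp,.092)
print("tin px",b.sum(),bp.round(1).tolist(),w.round(4).tolist(),"c",w.mean(0).round(4),[np.linalg.norm(w[i]-w[i-1]).round(4) for i in range(4)],np.degrees(np.arctan2(*(w[1]-w[0])[[1,0]])))
m=(hsv[:,:,0]<20)&(hsv[:,:,1]>90)
for p,z in(((403,204),.104),((323,139),.125)):
    r=cv2.minEnclosingCircle(cv2.findContours(blob(m,p),0,2)[0][0]);print("cork",r,p2w(c,[r[0]],z))
w=p2w(c,[(132,135),(181,128),(200,246),(150,255)],.045);print(w.round(4).tolist(),w.mean(0))
print("pot",p2w(c,[(152.5,144)],.098), "box0",p2w(c,[(167,194)],0))
s=ctrl.calibration("scene")
print("scene cork, box0, tin",p2w(s,[(144,282)],.104),p2w(s,[(399,212)],0),p2w(s,[(262,194)],.092))
cr=im[100:270,115:440];cv2.imwrite("pics/top0c.png",cv2.resize(cr,None,fx=2.4,fy=2.4,interpolation=2))
E
python3 m1.py
```

```text
tin px 1014 [[260.8999938964844, 236.3000030517578], [281.29998779296875, 211.89999389648438], [305.8999938964844, 232.39999389648438], [285.5, 256.79998779296875]] [[0.4566, 0.0513, 0.092], [0.499, 0.0163, 0.092], [0.4633, -0.0258, 0.092], [0.4215, 0.0094, 0.092]] c [0.4601 0.0128 0.092 ] [np.float64(0.0546), np.float64(0.055), np.float64(0.0552), np.float64(0.0547)] -39.52618476473742
cork ((402.9130554199219, 203.3913116455078), 11.001466751098633) [[ 0.51213956 -0.19551446  0.104     ]]
cork ((323.3148193359375, 139.6851806640625), 19.263715744018555) [[ 0.61905857 -0.05537566  0.125     ]]
[[0.6571, 0.3009, 0.045], [0.6706, 0.2062, 0.045], [0.4443, 0.1624, 0.045], [0.4275, 0.2535, 0.045]] [0.54984326 0.23075532 0.045     ]
pot [[0.62002483 0.24464723 0.098     ]] box0 [[0.55073741 0.23751821 0.        ]]
scene cork, box0, tin [[ 0.5179996  -0.19641781  0.104     ]] [[0.55585344 0.23115644 0.        ]] [[0.46329482 0.01198466 0.092     ]]
```

View pics/top0c.png

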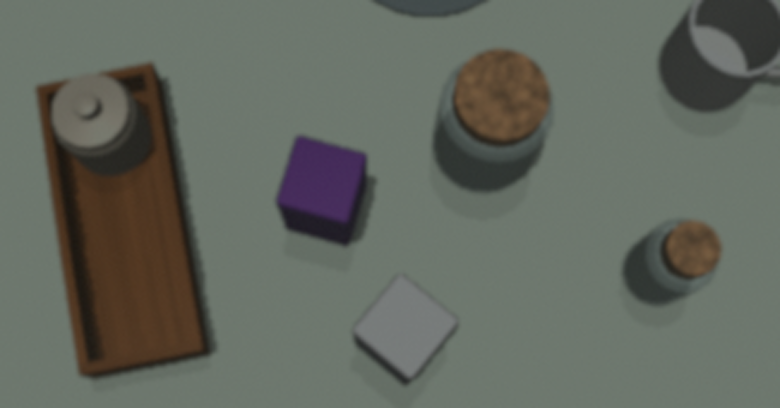

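The crop puts the box rim corners, in full-image pixels, at (130.8,135.8), (178.8,127.1), (203.3,246.7) and (150,256.7). The steel tin stands clear of both purple ones.

```bash
python3 - <<'E'
from h import *
c=ctrl.calibration("top")
w=p2w(c,[(130.8,135.8),(178.8,127.1),(203.3,246.7),(150,256.7)],.045);print(w.round(4).tolist(),w.mean(0))
print(p2w(c,[(251,172),(263,299)],.092))
for y in(140.5,50.5,101.2): delta([.4615,.0124,.17],np.radians(y))
E
```

```text
[[0.6555, 0.3032, 0.045], [0.6724, 0.2106, 0.045], [0.443, 0.1564, 0.045], [0.4244, 0.2533, 0.045]] [0.54882265 0.23086322 0.045     ]
[[0.57008049 0.06913863 0.092     ]
 [0.350729   0.04762798 0.092     ]]
turns [[-0.0, -0.0, -1.188], [-0.0, 0.0, 1.953]]
shift [-43.62, -47.38, 6.13]
turns [[-0.0, -0.0, 0.383], [0.0, -0.0, -2.759]]
shift [-43.62, -47.38, 6.13]
turns [[-0.0, -0.0, -0.502], [-0.0, 0.0, 2.639]]
shift [-43.62, -47.38, 6.13]
```

```bash
python3 -m handwheel '[[[-4.2,-4.5,0],[0,0,0]],[[-8.4,-9,0],[0,0,0]],[[-12.6,-13.5,0],[0,0,0]],[[-16.8,-18,0],[0,0,0]],[[-21,-22.5,0],[0,0,0]]]' -1 60
python3 -m handwheel '[[[-4.2,-4.5,0],[0,0,0]],[[-8.4,-9,0],[0,0,0]],[[-12.6,-13.5,0],[0,0,0]],[[-16.8,-18,0],[0,0,0]],[[-21,-22.5,0],[0,0,0]]]'
python3 -m handwheel '[[[-1,-1.4,1],[0,0,0.15]],[[-1.6,-2.4,2],[0,0,0.3]],[[-1.6,-2.4,3],[0,0,0.383]],[[-1.6,-2.4,3],[0,0,0.383]],[[-1.6,-2.4,3],[0,0,0.383]]]'
python3 - <<'E'
from h import *
delta([.4615,.0124,.17],np.radians(50.5))
im=ctrl.get_image("wrist");c=ctrl.calibration("wrist");cv2.imwrite("pics/w1.png",im)
print(w2p(c,[[.4615,.0124,.092]]), ctrl.landmark_of("wrist","tin"))
E
```

```text
t: 1.12
tool_pos: [0.3215, 0.3162, 0.2316]
tool_rot: [0.479, 3.104, 0.001]
contact_force: [1.0, -1.1, -0.3]
opening: 0.0855
grip_force: 0.0
t: 1.75
tool_pos: [0.4539, 0.038, 0.2318]
tool_rot: [0.48, 3.103, 0.001]
contact_force: [2.6, 1.1, -0.3]
opening: 0.0851
grip_force: 0.0
t: 2.38
tool_pos: [0.4614, 0.0124, 0.2018]
tool_rot: [1.06, 2.957, 0.0]
contact_force: [-0.7, -0.3, -0.5]
opening: 0.0856
grip_force: 0.0
turns [[0.0, 0.001, 0.001], [-0.001, 0.001, -3.141]]
shift [-0.0, 0.01, 3.18]
[[283.08692591 206.08359678]] [{'position': [280.9, 172.2], 'score': 0.58}]
```

View pics/w1.png

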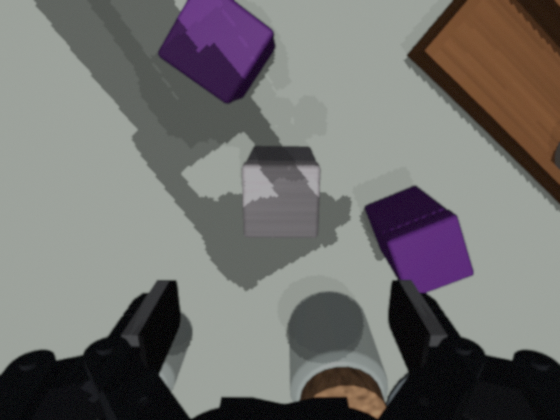

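The wrist view shows the tin's lid with corners at about (243,165), (320,165), (320,236) and (245,236). It is square to the gripper, and nothing stands where the fingers will come down.

```bash
python3 - <<'E'
from h import *
c=ctrl.calibration("wrist")
w=p2w(c,[(243,165),(320,165),(320,236),(244.5,236)],.092);print(w.round(4).tolist())
m=w.mean(0);print(m,[np.degrees(np.arctan2(*(w[a]-w[b])[[1,0]])).round(1) for a,b in((1,0),(2,3),(3,0),(2,1))])
delta([m[0],m[1],.042],np.radians(50.5))
E
```

```text
[[0.4204, 0.01, 0.092], [0.4546, 0.0515, 0.092], [0.4971, 0.0187, 0.092], [0.4614, -0.0247, 0.092]]
[0.45839599 0.01388655 0.092     ] [np.float64(50.5), np.float64(50.5), np.float64(-40.3), np.float64(-37.7)]
turns [[0.001, 0.001, 0.001], [-0.002, 0.001, -3.141]]
shift [0.35, -0.1, 16.01]
```

```bash
python3 -m handwheel '[[[0.3,-0.1,2],[0,0,0]],[[0.3,-0.1,6],[0,0,0]],[[0.3,-0.1,10],[0,0,0]],[[0.3,-0.1,13.5],[0,0,0]],[[0.3,-0.1,16],[0,0,0]]]'
python3 -m handwheel '[[[0,0,0],[0,0,0]],[[0,0,0],[0,0,0]],[[0,0,0],[0,0,0]],[[0,0,0],[0,0,0]],[[0,0,0],[0,0,0]]]' 1 50
python3 -m handwheel '[[[0,0,0],[0,0,0]],[[0,0,0],[0,0,0]]]'
```

```text
t: 3.1
tool_pos: [0.4562, 0.0138, 0.0382]
tool_rot: [-1.06, -2.954, 0.001]
contact_force: [0.7, -0.5, -0.2]
opening: 0.0853
grip_force: 0.0
t: 3.72
tool_pos: [0.4585, 0.0134, 0.0417]
tool_rot: [1.062, 2.956, 0.0]
contact_force: [-0.1, 0.2, -2.3]
opening: 0.055
grip_force: 53.0
t: 3.98
tool_pos: [0.4584, 0.0134, 0.0414]
tool_rot: [1.062, 2.956, 0.0]
contact_force: [-0.4, 0.2, -0.8]
opening: 0.0554
grip_force: 53.0
```

```bash
python3 -m handwheel '[[[0,0,-2],[0,0,0]],[[0,0,-5],[0,0,0]],[[0,0,-9],[0,0,0]],[[0,0,-13],[0,0,0]],[[0,0,-16],[0,0,0]]]'
python3 - <<'E'
from h import *
delta([.482,.216,.20],np.radians(102.5))
E
```

```text
t: 4.6
tool_pos: [0.4587, 0.0134, 0.2033]
tool_rot: [1.061, 2.955, 0.001]
contact_force: [0.9, 0.1, -1.3]
opening: 0.0553
grip_force: 53.4
turns [[0.0, 0.002, -0.908], [0.002, -0.0, 2.234]]
shift [11.09, 17.12, 0.33]
```

```bash
python3 -m handwheel '[[[1.5,2.2,0],[0,0,0]],[[4,6,0],[0,0,0]],[[6.5,10,0],[0,0,0]],[[9,14,0],[0,0,0]],[[11.1,17.1,0],[0,0,0]]]'
python3 -m handwheel '[[[0,0,0],[0,0,-0.16]],[[0,0,0],[0,0,-0.32]],[[0,0,0],[0,0,-0.48]],[[0,0,0],[0,0,-0.64]],[[0,0,0],[0,0,-0.78]]]'
python3 -m handwheel '[[[0,0,0],[0,0,-0.1]],[[0,0,0],[0,0,-0.13]],[[0,0,0],[0,0,-0.13]],[[0,0,0],[0,0,-0.13]]]'
python3 - <<'E'
from h import *
im=ctrl.get_image("wrist");cv2.imwrite("pics/w2.png",im);c=ctrl.calibration("wrist")
a=np.radians(12.7);R=np.array([[np.cos(a),-np.sin(a)],[np.sin(a),np.cos(a)]])
for z in(.045,):
  q=np.array([[x,y] for x in(-.118,.118) for y in(-.048,.048)])@R.T+[.550,.2315]
  print(w2p(c,np.c_[q,[z]*4]).round())
print(ctrl.get_obs()["tool_pos"])
E
```

```text
t: 5.22
tool_pos: [0.4814, 0.2177, 0.2011]
tool_rot: [-1.061, -2.957, 0.0]
contact_force: [0.3, -0.9, -2.0]
opening: 0.0553
grip_force: 53.5
t: 5.85
tool_pos: [0.4813, 0.2159, 0.201]
tool_rot: [0.149, -3.138, 0.0]
contact_force: [0.3, -0.3, -0.7]
opening: 0.0549
grip_force: 53.8
t: 6.35
tool_pos: [0.4815, 0.2159, 0.2013]
tool_rot: [0.344, -3.123, 0.0]
contact_force: [-0.7, -0.9, -1.8]
opening: 0.055
grip_force: 53.8
[[222. 131.]
 [342. 131.]
 [236. 368.]
 [330. 367.]]
[0.48146931 0.21592088 0.20126163]
```

View pics/w2.png

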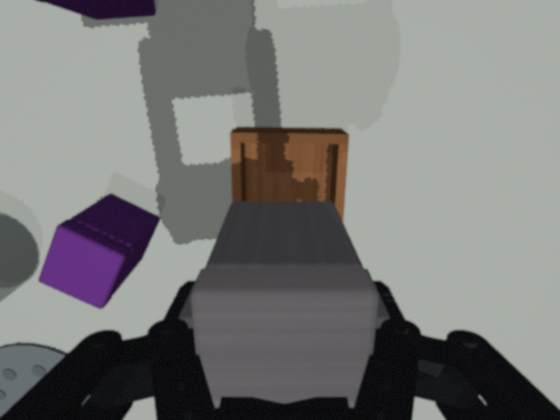

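The wrist view shows the near end of the box rim with outer corners at about (232,131) and (348,131). My prediction was (222,131) and (342,131), so the box sits about 8 px to the right. I'll refine from the edges.

```bash
python3 - <<'E'
from h import *
im=cv2.imread("pics/w2.png");c=ctrl.calibration("wrist");h=cv2.cvtColor(im,cv2.COLOR_BGR2HSV)
m=(h[:,:,0]<18)&(h[:,:,1]>110)
for r in range(120,200,6):
    x=np.flatnonzero(m[r,200:380])+200
    print(r,x.min() if len(x) else None,x.max() if len(x) else None, im[r,228:250:3,2].tolist(), im[r,324:354:3,2].tolist())
def t(px):
    w=p2w(c,px,.045);print(w.round(4).tolist());return w
w=t([(232,131),(348,131),(232,195),(344.5,195)])
print(np.degrees([np.arctan2(*(w[i]-w[j])[[1,0]]) for i,j in((1,0),(2,0),(3,1))]), np.linalg.norm(w[1]-w[0]))
it=ctrl.get_image("top");cv2.imwrite("pics/top1.png",it)
E
```

```text
120 None None [169, 169, 165, 159, 158, 158, 158, 159] [158, 158, 158, 158, 159, 159, 158, 158, 158, 158]
126 None None [169, 169, 166, 133, 129, 128, 122, 127] [151, 153, 153, 150, 153, 153, 158, 158, 162, 169]
132 233 342 [167, 114, 86, 87, 87, 86, 86, 81] [56, 55, 57, 56, 56, 53, 53, 92, 158, 169]
138 232 347 [166, 129, 122, 123, 123, 121, 122, 121] [116, 116, 116, 116, 116, 115, 116, 115, 133, 168]
144 232 346 [168, 133, 126, 125, 90, 64, 123, 128] [116, 115, 87, 79, 83, 111, 122, 123, 145, 170]
150 232 346 [168, 143, 135, 134, 101, 57, 120, 130] [117, 81, 66, 49, 49, 117, 126, 127, 154, 169]
156 232 346 [163, 140, 134, 136, 103, 54, 112, 128] [118, 95, 78, 50, 49, 125, 134, 137, 161, 170]
162 232 345 [108, 125, 126, 114, 82, 43, 68, 77] [116, 80, 76, 47, 63, 133, 136, 137, 164, 169]
168 232 345 [105, 90, 81, 81, 68, 45, 64, 77] [124, 87, 75, 48, 72, 133, 134, 137, 167, 169]
174 233 344 [107, 92, 79, 81, 65, 42, 65, 77] [128, 98, 73, 45, 85, 134, 135, 140, 168, 169]
180 233 344 [105, 95, 81, 80, 71, 43, 63, 77] [120, 79, 68, 48, 94, 135, 135, 144, 168, 169]
186 233 344 [107, 95, 82, 81, 73, 41, 63, 78] [125, 84, 64, 46, 105, 133, 134, 149, 169, 170]
192 233 343 [106, 97, 80, 80, 73, 41, 60, 76] [111, 80, 62, 47, 114, 133, 133, 154, 169, 169]
198 233 343 [106, 100, 82, 81, 74, 41, 59, 75] [115, 79, 55, 47, 122, 133, 133, 159, 170, 168]
[[0.4439, 0.1662, 0.045], [0.4236, 0.2572, 0.045], [0.4967, 0.1756, 0.045], [0.4759, 0.2688, 0.045]]
[102.58491538  10.06353716  12.49976848] 0.0931826652262617
```

```bash
python3 - <<'E'
from h import *
c=ctrl.calibration("wrist")
w=p2w(c,[(234,203),(334,203)],.160);print("tin far-bottom edge",w.round(4).tolist(),w.mean(0),np.linalg.norm(w[1]-w[0]))
w=p2w(c,[(193,290),(375,290)],.252);print("lid edge",w.round(4).tolist(),w.mean(0),np.linalg.norm(w[1]-w[0]))
w=p2w(c,[(231.7,137),(347.7,137),(233.3,195),(343.7,195)],.045);print("box",w.round(4).tolist(),(w[0]+w[1])/2,(w[2]+w[3])/2)
im=cv2.imread("pics/top0.png");t=ctrl.calibration("top")
for o in [(.5488,.2309,12.7),(.552,.2365,11.9),(.552,.2335,11.9)]:
  a=np.radians(o[2]);R=np.array([[np.cos(a),-np.sin(a)],[np.sin(a),np.cos(a)]])
  def P(pts,z): return w2p(t,np.c_[np.array(pts)@R.T+o[:2],[z]*len(pts)])
  f=4;big=cv2.resize(im[120:265,120:215],None,fx=f,fy=f,interpolation=2)
  for X,Y,col in((.118,.048,(0,255,0)),(.110,.040,(255,255,0))):
    q=P([(-X,-Y),(X,-Y),(X,Y),(-X,Y)],.045);cv2.polylines(big,[((q-[120,120]+.5)*f).astype(int)],True,col,1)
  th=np.linspace(0,6.28,40);q=P(np.c_[.074+.033*np.cos(th),.033*np.sin(th)],.085);cv2.polylines(big,[((q-[120,120]+.5)*f).astype(int)],True,(0,0,255),1)
  globals().setdefault("L",[]).append(big)
cv2.imwrite("pics/fit.png",cv2.resize(np.hstack(L),None,fx=.7,fy=1) if 0 else np.hstack([x[:, :265*1+0] if 0 else cv2.resize(x,(266,406)) for x in L]))
E
```

```text
tin far-bottom edge [[0.4638, 0.1864, 0.16], [0.4523, 0.2378, 0.16]] [0.4580763  0.21210033 0.16      ] 0.052617148220187655
lid edge [[0.4606, 0.1858, 0.252], [0.4492, 0.2368, 0.252]] [0.45489507 0.21133141 0.252     ] 0.05228209148446591
box [[0.4487, 0.1668, 0.045], [0.4282, 0.2582, 0.045], [0.4965, 0.1767, 0.045], [0.4761, 0.2681, 0.045]] [0.43844529 0.21251455 0.045     ] [0.48626964 0.22239007 0.045     ]
```

View pics/fit.png

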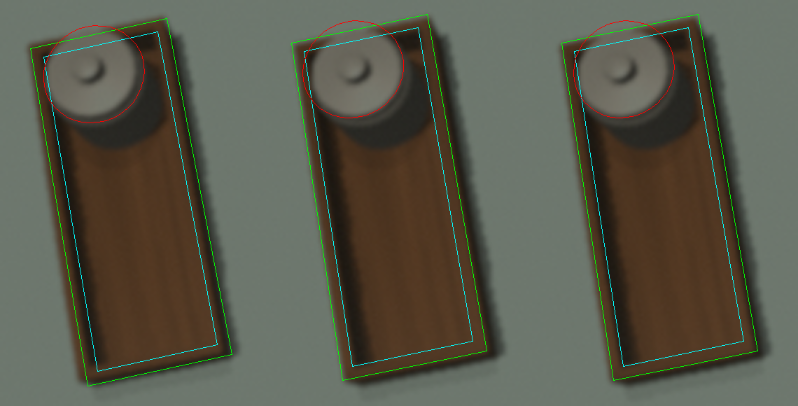

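Overlaid on the top view, the box model at (0.552, 0.2365) with yaw 11.9° fits best (middle panel). It agrees with the wrist view.

```bash
python3 - <<'E'
from h import *
delta([.483,.2215,.056],np.radians(101.9))
E
```

```text
turns [[0.0, -0.0, 0.012], [0.0, 0.0, -3.13]]
shift [-0.27, 0.51, 14.53]
```

```bash
python3 -m handwheel '[[[-0.27,0.51,1],[0,0,0.012]],[[-0.27,0.51,2.5],[0,0,0.012]],[[-0.27,0.51,4],[0,0,0.012]],[[-0.27,0.51,5.5],[0,0,0.012]],[[-0.27,0.51,7],[0,0,0.012]]]'
python3 -m handwheel '[[[0,0,2],[0,0,0]],[[0,0,4],[0,0,0]],[[0,0,5.5],[0,0,0]],[[0,0,6.5],[0,0,0]],[[0,0,7],[0,0,0]]]'
python3 -m handwheel '[[[0,0,0.2],[0,0,0]],[[0,0,0.4],[0,0,0]],[[0,0,0.4],[0,0,0]]]'
python3 - <<'E'
from h import *
im=ctrl.get_image("wrist");s=ctrl.get_image("scene")
p=np.zeros((420,800,3),np.uint8);p[:,:460]=im[:,60:520];p[:,460:]=cv2.resize(s[130:280,320:480],(340,319))[0:319].repeat(1,0) if 0 else cv2.copyMakeBorder(cv2.resize(s[130:280,320:480],(340,319)),0,101,0,0,0)
cv2.imwrite("pics/p1.png",p)
E
```

```text
t: 7.08
tool_pos: [0.4827, 0.2214, 0.1298]
tool_rot: [0.326, -3.124, 0.0]
contact_force: [-0.1, -0.6, -1.5]
opening: 0.055
grip_force: 53.8
t: 7.7
tool_pos: [0.4829, 0.2215, 0.0607]
tool_rot: [0.326, -3.124, 0.0]
contact_force: [-1.1, -0.2, -1.3]
opening: 0.0553
grip_force: 53.7
t: 8.07
tool_pos: [0.4832, 0.2216, 0.0576]
tool_rot: [-0.326, 3.124, 0.0]
contact_force: [-0.5, 0.2, -3.5]
opening: 0.0554
grip_force: 53.7
```

View pics/p1.png

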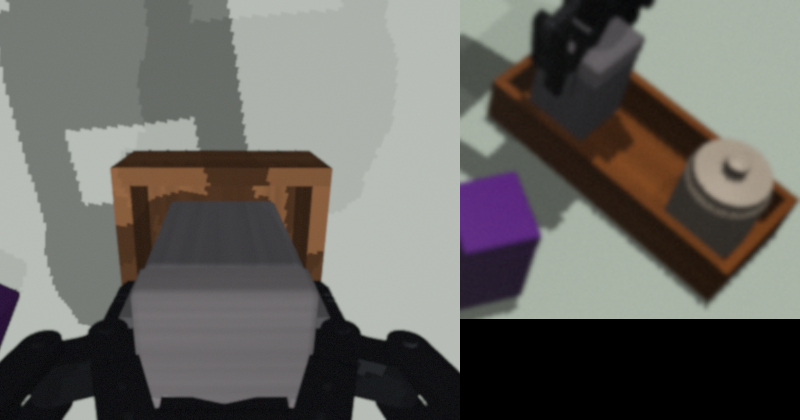

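The tin is inside the walls and centred: it is at about column 224, with the box at about 221. I'll lower it to contact.

```bash
python3 -m handwheel '[[[0,0,0.2],[0,0,0]],[[0,0,0.4],[0,0,0]],[[0,0,0.4],[0,0,0]]]'
python3 -m handwheel '[[[0,0,0.2],[0,0,0]],[[0,0,0.2],[0,0,0]]]'
python3 -m handwheel '[[[0,0,0.15],[0,0,0]],[[0,0,0.15],[0,0,0]]]'
```

```text
t: 8.55
tool_pos: [0.4828, 0.2214, 0.053]
tool_rot: [0.326, -3.124, 0.0]
contact_force: [-0.1, -1.2, -1.3]
opening: 0.0554
grip_force: 53.7
t: 8.8
tool_pos: [0.4829, 0.2215, 0.0511]
tool_rot: [0.326, -3.124, 0.0]
contact_force: [-0.1, -0.2, -1.8]
opening: 0.055
grip_force: 53.7
t: 9.05
tool_pos: [0.4829, 0.2215, 0.0497]
tool_rot: [0.326, -3.124, 0.0]
contact_force: [0.0, -0.1, -1.3]
opening: 0.0554
grip_force: 53.7
```

```bash
python3 -m handwheel '[[[0,0,0.1],[0,0,0]],[[0,0,0.1],[0,0,0]]]'
python3 -m handwheel '[[[0,0,0],[0,0,0]],[[0,0,0],[0,0,0]],[[0,0,0],[0,0,0]],[[0,0,0],[0,0,0]],[[0,0,0],[0,0,0]]]' -1
python3 -m handwheel '[[[0,0,-1],[0,0,0]],[[0,0,-4],[0,0,0]],[[0,0,-8],[0,0,0]],[[0,0,-12],[0,0,0]],[[0,0,-16],[0,0,0]]]'
python3 - <<'E'
from h import *
im=ctrl.get_image("wrist");s=ctrl.get_image("scene")
p=np.zeros((420,800,3),np.uint8);p[:,:460]=im[:,60:520];p[:319,460:]=cv2.resize(s[130:280,320:480],(340,319))
cv2.imwrite("pics/p2.png",p)
delta([.515,-.196,.21],np.radians(101.9))
E
```

```text
t: 9.3
tool_pos: [0.4832, 0.2215, 0.0494]
tool_rot: [-0.327, 3.124, -0.0]
contact_force: [-2.0, -2.2, 4.3]
opening: 0.0553
grip_force: 53.8
t: 9.93
tool_pos: [0.483, 0.2215, 0.0488]
tool_rot: [-0.326, 3.125, 0.0]
contact_force: [-0.5, -0.1, -0.7]
opening: 0.0853
grip_force: 0.0
t: 10.55
tool_pos: [0.483, 0.2215, 0.211]
tool_rot: [-0.326, 3.123, 0.0]
contact_force: [0.1, 0.3, 0.5]
opening: 0.0853
grip_force: 0.0
turns [[0.001, 0.011, 0.001], [-0.018, 0.001, -3.141]]
shift [5.83, -41.54, 0.49]
```

View pics/p2.png

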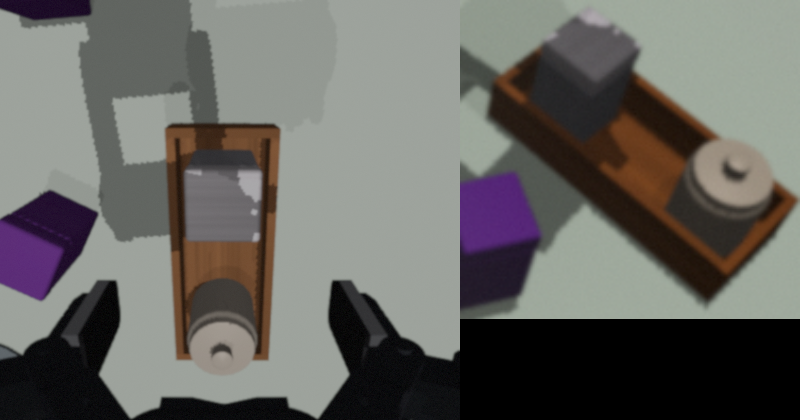

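The tin stands upright in the box. In full-image pixels, the wrist view has rim corners at about (226,130), (340,130), (328,360) and (235,360), and the lid spans (244..322, 168..241).

```bash
python3 - <<'E'
from h import *
c=ctrl.calibration("wrist")
w=p2w(c,[(226,130),(340,130),(328.5,360),(236,360)],.045);print(w.round(4).tolist(),w.mean(0))
l=p2w(c,[(244,168),(322,168),(321,241),(245,241)],.100);print(l.round(4).tolist(),l.mean(0))
d=(w[2]+w[3]-w[0]-w[1])[:2];a=np.arctan2(d[1],d[0]);print(np.degrees(a),np.linalg.norm(d)/2)
v=(l.mean(0)-w.mean(0))[:2];print("tin in box",v@[np.cos(a),np.sin(a)],v@[-np.sin(a),np.cos(a)])
E
python3 -m handwheel '[[[1,-6,0],[0,0,0]],[[2,-12,0],[0,0,0]],[[3,-18,0],[0,0,0]],[[4,-24,0],[0,0,0]],[[5,-30,0],[0,0,0]]]'
python3 -m handwheel '[[[0.8,-5,0],[0,0,0]],[[0.8,-10,0],[0,0,0]],[[0.8,-11.5,0.5],[0,0,0]],[[0.8,-11.5,0.5],[0,0,0]],[[0.8,-11.5,0.5],[0,0,0]]]'
python3 - <<'E'
from h import *
im=ctrl.get_image("wrist");cv2.imwrite("pics/w3.png",im);c=ctrl.calibration("wrist")
print(w2p(c,[[.515,-.196,.104],[.515,-.196,.074]]))
delta([.515,-.196,.21],np.radians(101.9))
E
```

```text
[[0.452, 0.1671, 0.045], [0.4322, 0.2608, 0.045], [0.6674, 0.3107, 0.045], [0.6876, 0.2146, 0.045]] [0.55980441 0.23831081 0.045     ]
[[0.4674, 0.1908, 0.1], [0.4558, 0.2454, 0.1], [0.5115, 0.2584, 0.1], [0.5235, 0.2014, 0.1]] [0.48955642 0.22399245 0.1       ]
11.691108697195897 0.24038541276907766
tin in box -0.07169204702488939 0.0002134034955127557
t: 11.28
tool_pos: [0.4956, -0.0842, 0.2086]
tool_rot: [-0.327, 3.124, 0.0]
contact_force: [1.0, -0.1, 0.2]
opening: 0.0852
grip_force: 0.0
t: 11.9
tool_pos: [0.5118, -0.1952, 0.2034]
tool_rot: [0.328, -3.124, -0.001]
contact_force: [-0.1, 0.2, -0.2]
opening: 0.0854
grip_force: 0.0
[[279.80220815 213.57604837]
 [280.17464814 200.72553358]]
turns [[0.001, -0.0, 0.002], [0.0, 0.001, -3.139]]
shift [-0.28, -0.15, -0.63]
```

View pics/w3.png

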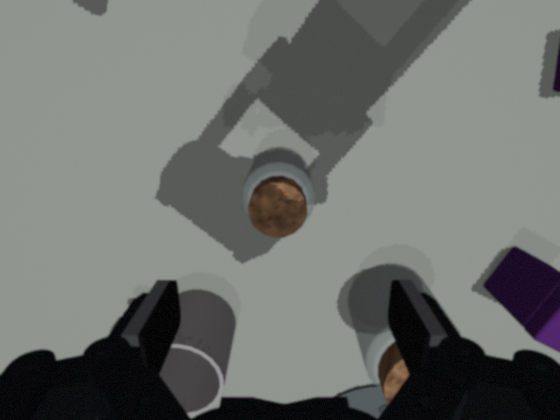

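The jar stands below the gripper with its cork at about (278,207), and the fingers have free room on both sides.

```bash
python3 - <<'E'
from h import *
c=ctrl.calibration("wrist");im=cv2.imread("pics/w3.png");h=cv2.cvtColor(im,cv2.COLOR_BGR2HSV)
b=blob((h[:,:,0]<20)&(h[:,:,1]>90),(278,207));r=cv2.minEnclosingCircle(cv2.findContours(b,0,2)[0][0])
m=p2w(c,[r[0]],.104)[0];print(r,m)
delta([.512,m[1],.037],np.radians(101.9))
E
```

```text
((277.13433837890625, 206.69390869140625), 29.752561569213867) [ 0.51042287 -0.19885108  0.104     ]
turns [[0.001, -0.0, 0.002], [0.0, 0.001, -3.139]]
shift [0.07, -0.38, 16.67]
```

```bash
python3 -m handwheel '[[[0,-0.3,3],[0,0,0]],[[0,-0.3,7],[0,0,0]],[[0,-0.3,11],[0,0,0]],[[0,-0.3,14.5],[0,0,0]],[[0,-0.3,16.6],[0,0,0]]]'
python3 -m handwheel '[[[0,0,0],[0,0,0]],[[0,0,0],[0,0,0]],[[0,0,0],[0,0,0]],[[0,0,0],[0,0,0]],[[0,0,0],[0,0,0]]]' 1 50
python3 -m handwheel '[[[0,0,0],[0,0,0]],[[0,0,0],[0,0,0]]]'
```

```text
t: 12.58
tool_pos: [0.5117, -0.1975, 0.0359]
tool_rot: [0.329, -3.122, -0.003]
contact_force: [-0.1, 0.4, 0.2]
opening: 0.0854
grip_force: 0.0
t: 13.2
tool_pos: [0.5133, -0.1995, 0.0389]
tool_rot: [-0.326, 3.123, -0.0]
contact_force: [-0.7, 1.9, 3.0]
opening: 0.0566
grip_force: 54.3
t: 13.45
tool_pos: [0.5133, -0.1995, 0.0388]
tool_rot: [-0.326, 3.123, -0.0]
contact_force: [-0.7, 1.8, 5.4]
opening: 0.0567
grip_force: 54.6
```

```bash
python3 -m handwheel '[[[0,0,-2],[0,0,0]],[[0,0,-6],[0,0,0]],[[0,0,-10],[0,0,0]],[[0,0,-14],[0,0,0]],[[0,0,-17],[0,0,0]]]'
python3 - <<'E'
from h import *
delta([.5495,.2355,.205],np.radians(101.9))
E
```

```text
t: 14.08
tool_pos: [0.5127, -0.1998, 0.2103]
tool_rot: [-0.326, 3.123, -0.003]
contact_force: [0.3, -1.0, -3.4]
opening: 0.0566
grip_force: 54.6
turns [[-0.002, 0.001, 0.0], [-0.002, -0.003, -3.141]]
shift [-12.59, 41.83, 0.46]
```

```bash
python3 -m handwheel '[[[-1.2,4,0],[0,0,0]],[[-2.7,9,0],[0,0,0]],[[-4.5,15,0],[0,0,0]],[[-6.3,21,0],[0,0,0]],[[-8,26.5,0],[0,0,0]]]'
python3 -m handwheel '[[[-1.5,5,0],[0,0,0]],[[-3,10,0],[0,0,0]],[[-4,13.3,0],[0,0,0]],[[-4.6,15.3,0],[0,0,0]],[[-4.6,15.3,0],[0,0,0]]]'
python3 -m handwheel '[[[0,0,2],[0,0,0]],[[0,0,4],[0,0,0]],[[0,0,4],[0,0,0]],[[0,0,4],[0,0,0]]]'
python3 - <<'E'
from h import *
delta([.5495,.2355,.17],np.radians(101.9))
im=ctrl.get_image("wrist");s=ctrl.get_image("scene");t=ctrl.get_image("top");cv2.imwrite("pics/w4f.png",im);cv2.imwrite("pics/top4.png",t)
p=np.zeros((420,800,3),np.uint8);p[:,:460]=im[:,60:520];p[:210,460:]=cv2.resize(s[140:240,320:480],(340,210));p[210:,460:]=cv2.resize(t[115:235,110:304],(340,210))
cv2.imwrite("pics/p4.png",p)
E
```

```text
t: 14.7
tool_pos: [0.5357, 0.0781, 0.2082]
tool_rot: [-0.326, 3.124, -0.001]
contact_force: [1.3, -0.6, -2.8]
opening: 0.0567
grip_force: 54.7
t: 15.32
tool_pos: [0.5494, 0.236, 0.2077]
tool_rot: [0.329, -3.124, 0.001]
contact_force: [-0.5, -0.6, -3.0]
opening: 0.0565
grip_force: 54.8
t: 15.82
tool_pos: [0.5495, 0.235, 0.1674]
tool_rot: [0.325, -3.124, 0.0]
contact_force: [0.9, -0.8, -3.3]
opening: 0.0562
grip_force: 54.7
turns [[-0.0, -0.001, -0.0], [-0.001, 0.0, 3.141]]
shift [-0.01, 0.05, -0.26]
```

View pics/p4.png

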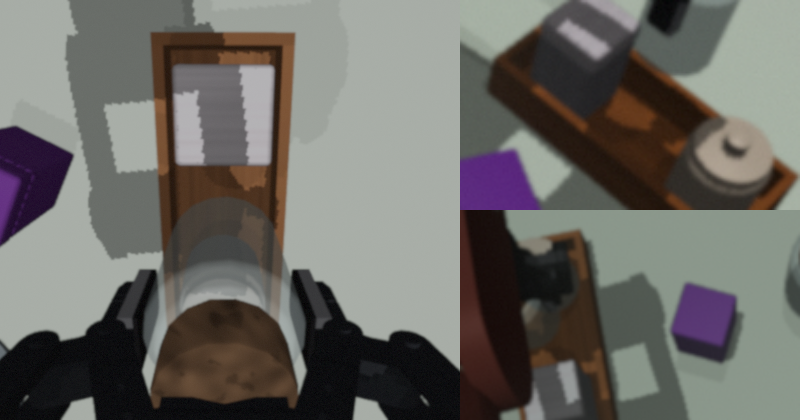

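The wrist view shows the held jar's near bottom edge at about (285,197) in full-image pixels. The tin lid's far edge is at row 165, and the box rim's outer edges are at columns 211 and 355.

```bash
python3 - <<'E'
from h import *
c=ctrl.calibration("wrist");a=np.radians(11.8);u=np.array([np.cos(a),np.sin(a)]);v=np.array([-u[1],u[0]])
def f(n,px,z):
    w=p2w(c,px,z)[:,:2]-[.551,.236];print(n,np.c_[w@u,w@v].round(4).tolist())
f("jar near bottom",[(285,197)],.129)
f("jar bottom sides",[(217,245),(352,245)],.129)
f("lid",[(233,65),(334,65),(331,164),(236,164)],.100)
f("rim near outer",[(211,33),(355,33)],.045)
f("rim sides r180",[(219,180),(348,180)],.045)
f("tcp",w2p(c,[[.5495,.235,.1674]]),.1674)
E
```

```text
jar near bottom [[-0.0283, 0.0016]]
jar bottom sides [[-0.001, -0.0353], [-0.0011, 0.0381]]
lid [[-0.0938, -0.0266], [-0.0939, 0.0279], [-0.0396, 0.0285], [-0.0395, -0.027]]
rim near outer [[-0.1165, -0.0476], [-0.1167, 0.0481]]
rim sides r180 [[-0.0159, -0.0474], [-0.016, 0.0489]]
tcp [[-0.0017, -0.0007]]
```

Both gaps come out at about 11 mm, so I'll lower it.

```bash
python3 -m handwheel '[[[0,0,1.5],[0,0,0]],[[0,0,3.5],[0,0,0]],[[0,0,5.5],[0,0,0]],[[0,0,7],[0,0,0]],[[0,0,8],[0,0,0]]]'
python3 -m handwheel '[[[0,0,1.5],[0,0,0]],[[0,0,2.5],[0,0,0]],[[0,0,3],[0,0,0]],[[0,0,3.4],[0,0,0]],[[0,0,3.4],[0,0,0]]]'
python3 -m handwheel '[[[0,0,0.2],[0,0,0]],[[0,0,0.4],[0,0,0]],[[0,0,0.4],[0,0,0]]]'
```

```text
t: 16.6
tool_pos: [0.5488, 0.2354, 0.0859]
tool_rot: [0.326, -3.123, 0.001]
contact_force: [-0.2, -0.2, -2.9]
opening: 0.0565
grip_force: 54.8
t: 17.23
tool_pos: [0.5496, 0.2356, 0.0538]
tool_rot: [-0.327, 3.125, -0.0]
contact_force: [-0.6, 0.7, -2.1]
opening: 0.0566
grip_force: 54.8
t: 17.6
tool_pos: [0.5494, 0.2355, 0.0497]
tool_rot: [0.327, -3.124, 0.0]
contact_force: [-0.6, 0.4, -3.5]
opening: 0.0565
grip_force: 54.8
```

```bash
python3 -m handwheel '[[[0,0,0.2],[0,0,0]],[[0,0,0.2],[0,0,0]]]'
python3 -m handwheel '[[[0,0,0.1],[0,0,0]],[[0,0,0.1],[0,0,0]]]'
```

```text
t: 17.85
tool_pos: [0.5494, 0.2355, 0.0476]
tool_rot: [0.326, -3.124, 0.0]
contact_force: [0.1, -0.1, -2.8]
opening: 0.0562
grip_force: 54.8
t: 18.1
tool_pos: [0.5497, 0.2356, 0.0469]
tool_rot: [-0.326, 3.124, 0.0]
contact_force: [0.3, -1.2, -1.9]
opening: 0.0562
grip_force: 54.8
```

```bash
python3 -m handwheel '[[[0,0,0.1],[0,0,0]],[[0,0,0.1],[0,0,0]]]'
python3 -m handwheel '[[[0,0,0],[0,0,0]],[[0,0,0],[0,0,0]],[[0,0,0],[0,0,0]],[[0,0,0],[0,0,0]],[[0,0,0],[0,0,0]]]' -1
python3 -m handwheel '[[[0,0,-1],[0,0,0]],[[0,0,-4],[0,0,0]],[[0,0,-8],[0,0,0]],[[0,0,-12],[0,0,0]],[[0,0,-16],[0,0,0]]]'
python3 -m handwheel '[[[0,0,0],[0,0,0]],[[0,0,0],[0,0,0]],[[0,0,0],[0,0,0]]]'
python3 - <<'E'
from h import *
im=ctrl.get_image("wrist");s=ctrl.get_image("scene")
p=np.zeros((420,800,3),np.uint8);p[:,:460]=im[:,60:520];p[:319,460:]=cv2.resize(s[130:280,320:480],(340,319))
cv2.imwrite("pics/p5.png",p)
E
```

```text
t: 18.35
tool_pos: [0.5498, 0.2356, 0.0469]
tool_rot: [-0.327, 3.124, -0.0]
contact_force: [-3.5, -1.3, 5.1]
opening: 0.0565
grip_force: 55.5
t: 18.98
tool_pos: [0.5495, 0.2356, 0.0457]
tool_rot: [-0.326, 3.125, -0.0]
contact_force: [0.3, 0.2, 0.6]
opening: 0.0855
grip_force: 0.0
t: 19.6
tool_pos: [0.5495, 0.2356, 0.208]
tool_rot: [-0.326, 3.124, 0.0]
contact_force: [0.7, -0.3, -0.3]
opening: 0.0852
grip_force: 0.0
t: 19.98
tool_pos: [0.5486, 0.2353, 0.2039]
tool_rot: [0.326, -3.121, 0.001]
contact_force: [-0.0, -0.7, -0.8]
opening: 0.0853
grip_force: 0.0
```

View pics/p5.png

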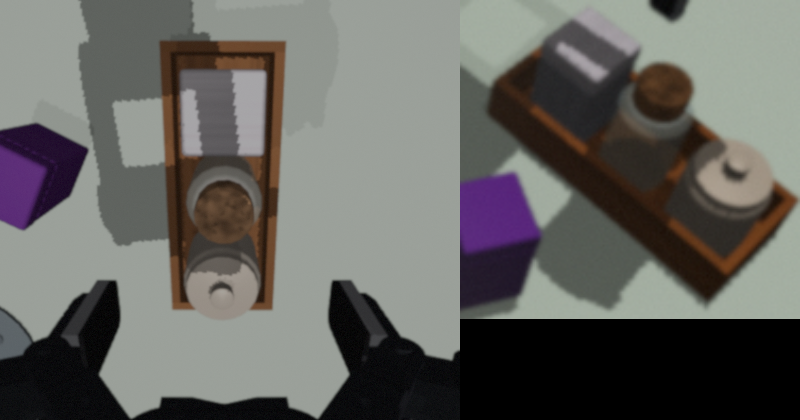

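Tin (lid at about (223,112) in the left panel) and jar (cork at about (223,211)) both stand upright in the box beside the pot, and the gripper is clear.

```bash
python3 -c "
from station import ctrl
print(ctrl.finish_job())"
```

```text
the job is handed in; nothing more can be done
None
```

The small jar and the steel tin stand upright in the tea box next to the pot, the larger jar was not touched, and the job was handed in at about 20 s; the hand-in call gave no verdict.

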